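# Put the sampling kit back on its outlined pads

### The job

Put the sampling kit away on the three outlined mats: set the deep lidded box square inside the rectangle first, then stack the flat box on its lid, lined up with it and with all four feet down in the corner recesses. Stand the spray bottle inside the large circle and the stoppered vial inside the small circle, before or after the boxes as you like. Keep the bottle and the vial upright throughout, leave the tape roll and the notebook where they are, and let go of everything.

Things in the scene. Friction and masses are not known exactly. Their poses are not given: they have to be found in the camera images.
- pad_rectangle: Dark rubber mat 116 (x) x 90 (y) x 3 mm, fixed, with a thin white rectangle outline, 100 x 74 mm inside, long side along x. Place for the boxes. Origin at the centre of the underside (top 3 mm up), z up. The three mats differ only in their outlines; mats and kit parts swap places from start to start.
- pad_large_circle: The same mat, 116 x 90 x 3 mm, fixed, with a white circle outline of 78 mm inner diameter at its centre. Origin at the centre of its underside. Place for the spray bottle.
- pad_small_circle: The same mat, 116 x 90 x 3 mm, fixed, with a white circle outline of 40 mm inner diameter at its centre. Origin at the centre of its underside. Place for the vial.
- deep_box: Loose white box with grey lid, 84 (x) x 58 (y) x 56 mm high, 0.16-0.29 kg; the taller box, four dark square recesses in its lid's corners. Straight flush sides: grip across the 58 mm from above. Four round feet. Recesses 16 x 16 mm, 4 mm deep (floor 52 mm above origin), centred at x +-32, y +-19 mm. Origin: centre of its underside, level with the feet's bottoms; z up.
- flat_box: Loose white box with grey lid, 84 (x) x 58 (y) x 34 mm high, 0.10-0.19 kg; the lower box, lid smooth with a pale label. Flush sides: grip across the 58 mm. Feet 5 mm high, 12 mm round, domed below, at x +-32, y +-19 mm: seated in the deep box's recesses (2 mm play, either way round) its origin is 52 mm above the deep box's, unseated 56. Origin: centre of underside at the feet's bottoms; z up.
- sprayer: Loose trigger spray bottle, clear with black head, 171 mm high, 0.10-0.17 kg. Round body 62 mm in diameter up to z 122, its axis at y = +12 mm. Head z 126 to 171, 21 mm wide in x, from y = -33 (nozzle) to +36 mm; fixed trigger below the nozzle, y = -37 to -12. Grip the head from above across x, over the bottle's axis. Origin in the plane of its underside; z up.
- sprayer_base (a point): Centre of the spray bottle's round foot (on the bottle's axis, at its underside); axes as the bottle's.
- stoppered_vial: Loose small glass vial with white stopper cap, standing, 23 mm in diameter, 48 mm high, 12 to 21 g. Grip across it from above. Origin at the centre of its underside, z up.
- tape_ring: Bystander: loose roll of tape lying flat at the left, 98 mm in diameter, 25 mm high; not to be moved. Origin at the centre of its underside.
- note_book: Bystander: loose black notebook lying at the right, 210 (x) x 153 (y) x 16 mm; not to be moved. Origin at the centre of its underside.

How it is judged (in metres and radians):
On the way, in this order (a step that is already met when the one before it is completed fails the run):
1. the deep box stands inside the rectangle (horizontal distance between deep_box and pad_rectangle below 0.012 m and angle between the x axis of deep_box and the x axis of pad_rectangle, either way round below 0.2 rad and height (world z) of deep_box below 0.008 m and angle between deep_box's own z axis and vertical below 0.06 rad), for 0.2 s.
2. the flat box sits on the deep box with its feet in the recesses (z of flat_box in the frame of deep_box between 0.049 and 0.0538 m and horizontal distance between flat_box and deep_box below 0.006 m and angle between the x axis of flat_box and the x axis of deep_box, either way round below 0.12 rad and angle between flat_box's own z axis and vertical below 0.06 rad), for 0.2 s.
At the end, for the whole second after the job is handed in: Deep box upright within 12 mm and 0.2 rad of the rectangle; flat box seated on it (52 mm up, at most 53.8; within 6 mm, 0.12 rad); bottle foot and vial within 12 mm of the centres of the large and small circle, standing on the mats, upright within 0.1 rad; all at rest (all of step 1 and all of step 2 and horizontal distance between sprayer_base and pad_large_circle below 0.012 m and height (world z) of each of sprayer_base, stoppered_vial below 0.008 m and angle between each of sprayer, stoppered_vial's own z axis and vertical below 0.1 rad and horizontal distance between stoppered_vial and pad_small_circle below 0.012 m and linear speed of each of deep_box, flat_box, sprayer, stoppered_vial below 0.02 m/s); the robot touches nothing.
It fails at once if the tape roll or the notebook is pushed more than 20 mm (distance of any of tape_ring, note_book from where it was at the start of the episode above 0.02 m).
It fails at once if the bottle or the vial is tipped more than 0.5 rad (angle between any of sprayer, stoppered_vial's own z axis and vertical above 0.5 rad).
It also fails if it takes over 128 s, if anything falls off the work surface, if the arm or the gripper's body presses on something with over 40 N, if the wrist force passes 120 N, or if a joint passes its speed limit or range.

### The arm

A 7-joint arm with a two-finger parallel gripper is mounted at the origin on a cart in front of the work surface, level with it; the furniture and walls round the work are solid. World frame = base frame: x ahead of the robot, y to its left, z up, the work surface at z = 0. Lengths are in mm, angles in rad, forces in N, time in s.
With the tool pointing down it reaches from about 425 to 875 mm from the base axis. Payload 9.9 kg.
Tool frame: the origin (TCP) lies midway between the tips of the shut fingers; the grasp point (between the pads) lies 19 mm behind it (robot.pinch_z is the distance from the TCP to the grasp point, in mm); z points along the fingers, y is the line along which they close (so a half turn about z gives the same grasp; the last joint's range is limited). The gripper opens to 85 mm and grips with 20 to 120 N. Pads are 22 mm wide; open, the fingers measure 114 mm over their backs; the gripper's body (76 mm by 85 mm) begins 54 mm behind the grasp point. The pads swing forward as they close: fully open they stand 13 mm farther back than shut.
Start: joints at [1.262, 0.576, 0.025, 1.437, -0.015, 1.129, -0.057], TCP at [150.469, -658.018, 231.289] pointing down, gripper open.
Joint ranges: [-2.76, 2.76], [-0.34, 2.15], [-1.52, 1.57], [0.19, 2.46], [-1.09, 4.23], [0.17, 1.99], [-2.82, 2.82]. Speed limits (rad/s): [2.22, 2.22, 3.01, 3.01, 3.14, 3.14, 3.14].

### API

Orientations are given as a rotation vector (axis times angle).
In Python, from plant import robot gives the robot as it stands.
- The arm moves only by the tool hand_motion, called after "Request:" by a JSON object that holds its "api" and its "payload", one argument or row to a line. Schema: {"type":"object","properties":{"rows":{"type":"array","items":{"type":"object","properties":{"trans":{"type":"array","items":{"type":"number"},"minItems":3,"maxItems":3},"turn_vec":{"type":"array","items":{"type":"number"},"minItems":3,"maxItems":3}},"additionalProperties":false},"minItems":1,"maxItems":8},"jaw":{"type":"number"},"grip_n":{"type":"number"},"only":{"type":"string"},"quiet":{"type":"boolean"},"lines":{"type":"string"}},"required":["rows"],"additionalProperties":false}. rows is a list of rows, 1 to 8 of them, each an object with the fields trans (a list: dx, dy, dz in parts of the range, where 1.0 means 800 mm), turn_vec (a list: a rotation vector rx, ry, rz in normalised numbers (1 is 90 degrees)); a field left out counts as zero; each row is the pose to reach, as a shift and turn from the pose commanded when the call began, along the tool's axes at that moment; what a row does not reach only later rows make up. A row lasts 1/8 s, in which the tool goes at most 62.5 mm and 0.188 rad, less where a joint would pass 70% of its speed; a pose out of reach is approached as far as the arm can. jaw is the finger opening in mm, set as the call begins (left out keeps the last). The fingers move at their own pace and stop on an object; grip_n is the grip in N (left out, the last holds). Time passes only in rows, so rows that do not move let the fingers close. The tool returns the time, the measured TCP pose, the force, the opening and the grip force at its end. only (a regular expression) keeps the lines of the reply that match it, lines (a string "A,B") keeps lines A to B, and quiet returns only ok. Input that does not fit is refused with a message, and nothing moves.
- robot.state(): the state, without advancing time (a new reading comes with each control period).
- robot.capture(name): name is "side" or "top"; returns the picture (480x640x3 uint8, red, green, blue); there is no depth.
- robot.calibration(name): a dict with "fx", "fy", "cx", "cy" (pixels), "world_from_camera" (4x4, takes a point from camera to world coordinates). Camera axes: x right, y down, z forward; pixel columns grow to the right and rows downward; lengths in mm; the calibration is good to about 2 mm. A picture is of the moment at which its call begins. calibration takes no time and is no camera call.
- robot.close_job(): hands the job in; it is judged then, once.
The state is a dict: "time": time; "q": joint angles; "joint_vel": joint speeds; "tau": joint torques, N m; "position": TCP position; "tcp_rot": TCP orientation; "ft_force": force on the tool from outside, world axes, zero at the start; "torque": the same for the moment, N m; "width": finger opening in mm; "finger_force": force on a finger pad.
Only numpy, scipy, OpenCV 4.12 (cv2) and the standard library are available. Lean on these libraries where they do the work, as an engineer would, in place of code of your own. Each camera call takes 0.05 s, during which the arm holds its last target. There are 200 camera calls.

## Working session

There is one attempt and no reset: what is moved stays moved. The work goes in short steps, Python scripts to look and compute and a tool call to move; the robot and the scene stay as the last step left them, time stands still between calls to the robot, and variables do not carry over. Pictures are saved under pics/ and viewed, at most 14 in all, crops included, and the job is handed in when it is done.

```bash
ls; mkdir -p pics
```

Run:
```python
from plant import robot
import cv2
for n in("side","top"):
    cv2.imwrite(f"pics/{n}0.png",robot.capture(n)[...,::-1])
    c=robot.calibration(n);print(n,c)
s=robot.state();print(s)
```

```text
pics
plant.py
side {'fx': 488.5597893922183, 'fy': 488.5597893922183, 'cx': 324.52242781420284, 'cy': 224.29668745947427, 'world_from_camera': array([[ 9.95781709e-01, -3.70005030e-02,  8.39627922e-02,
         4.22735710e+02],
       [-9.00157036e-02, -5.71227074e-01,  8.15841163e-01,
        -1.05589030e+03],
       [ 1.77752867e-02, -8.19957677e-01, -5.72148098e-01,
         7.71707706e+02],
       [ 0.00000000e+00,  0.00000000e+00,  0.00000000e+00,
         1.00000000e+00]])}
top {'fx': 614.0635756375976, 'fy': 614.0635756375976, 'cx': 301.2710483300199, 'cy': 242.68384971768154, 'world_from_camera': array([[-5.40117923e-03, -9.95407772e-01,  9.55729830e-02,
         3.81923764e+02],
       [-9.99923355e-01,  4.31135683e-03, -1.16058652e-02,
        -3.45465685e+01],
       [ 1.11405192e-02, -9.56283432e-02, -9.95354765e-01,
         1.57196735e+03],
       [ 0.00000000e+00,  0.00000000e+00,  0.00000000e+00,
         1.00000000e+00]])}
{'time': 0.1, 'q': array([ 1.26222181,  0.57642561,  0.02485707,  1.43781991, -0.01498969,
        1.12901723, -0.05651836]), 'joint_vel': array([-0.00077039, -0.00400468, -0.00029865, -0.00324463, -0.001505  ,
        0.00030067, -0.00107753]), 'tau': array([ 4.71665015e-03, -7.67308760e+01,  2.25742690e+00, -2.86608875e+01,
        1.58200477e-02,  8.51430406e-03,  6.23025608e-05]), 'position': array([ 150.35526931, -657.62149658,  230.54563878]), 'tcp_rot': array([-3.12031712e+00, -3.52184397e-01,  4.01250322e-04]), 'ft_force': array([ 0.11992079, -0.64397704, -0.58521178]), 'torque': array([ 0.07586292, -0.02544011,  0.02802916]), 'finger_force': 0.0, 'width': 85.38871063615292}
```

View pics/top0.png

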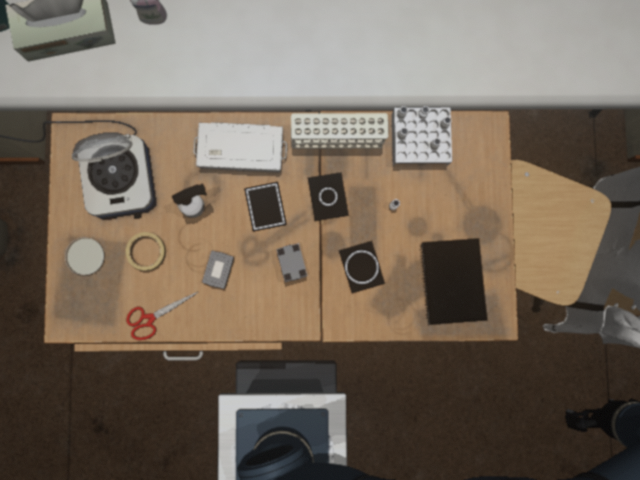

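View pics/side0.png

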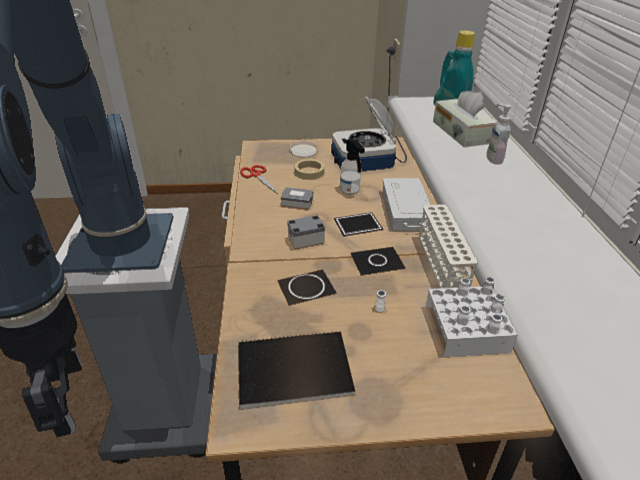

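Run:
```python
import cv2
def crop(f,x0,y0,x1,y1,s,o):
    im=cv2.imread(f)[y0:y1,x0:x1]; im=cv2.resize(im,None,fx=s,fy=s,interpolation=cv2.INTER_CUBIC)
    for v in range(x0-x0%-20,x1,20): cv2.putText(im,str(v),((v-x0)*s,8),0,.3,(0,0,255)); cv2.line(im,((v-x0)*s,10),((v-x0)*s,16),(0,0,255))
    for v in range(y0-y0%-20,y1,20): cv2.putText(im,str(v),(0,(v-y0)*s),0,.3,(0,0,255)); cv2.line(im,(18,(v-y0)*s),(24,(v-y0)*s),(0,0,255))
    cv2.imwrite(o,im)
crop("pics/top0.png",170,165,410,305,3,"pics/top0c.png")
crop("pics/side0.png",265,135,415,315,3,"pics/side0c.png")
```

```text
(no output)
```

View pics/top0c.png

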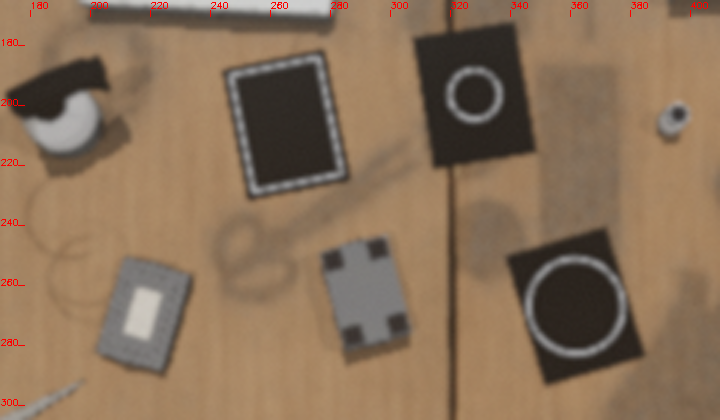

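View pics/side0c.png

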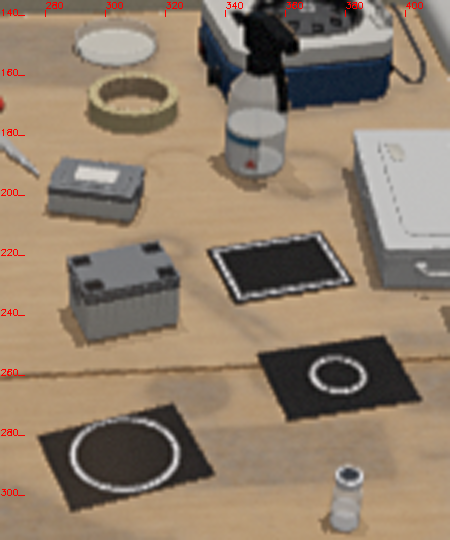

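Create mont.py:
```python
import cv2,numpy as np
def tile(f,x0,y0,w=44,h=50,s=6):
    im=cv2.resize(cv2.imread(f)[y0:y0+h,x0:x0+w],None,fx=s,fy=s,interpolation=cv2.INTER_CUBIC)
    for v in range(x0-x0%-10,x0+w,10): cv2.putText(im,str(v),((v-x0)*s+3,8),0,.3,(0,0,255)); cv2.line(im,((v-x0)*s+3,10),((v-x0)*s+3,16),(0,0,255))
    for v in range(y0-y0%-10,y0+h,10): cv2.putText(im,str(v),(0,(v-y0)*s+3),0,.3,(0,0,255)); cv2.line(im,(18,(v-y0)*s+3),(24,(v-y0)*s+3),(0,0,255))
    return im
def mont(rows,o,**k): cv2.imwrite(o,np.vstack([np.hstack([tile(*t,**k) for t in r]) for r in rows]))
```

Run:
```python
from mont import mont
t,s="pics/top0.png","pics/side0.png"
mont([[(t,197,246),(t,271,238),(t,168,178)],[(s,276,175),(s,284,207),(s,333,141)]],"pics/m1.png")
```

```text
(no output)
```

View pics/m1.png

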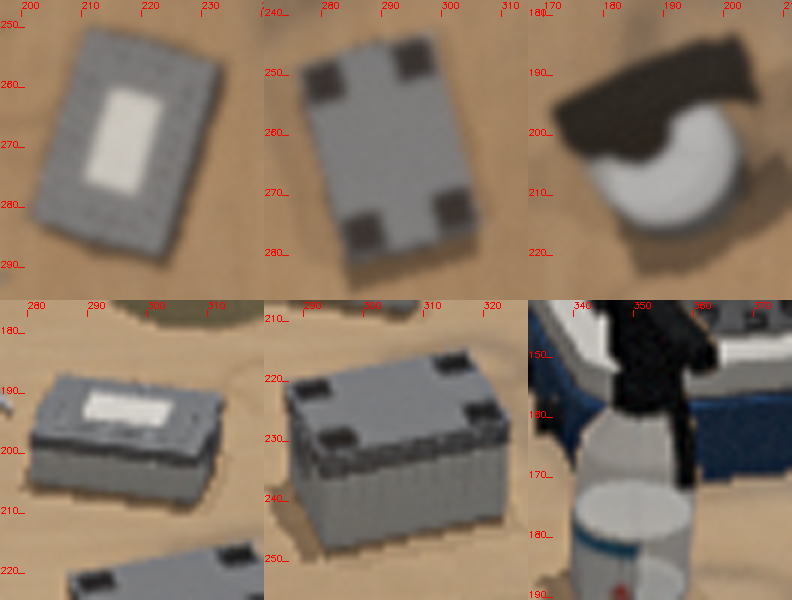

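Create geo.py:
```python
import numpy as np
from scipy.optimize import least_squares
from plant import robot
C={n:robot.calibration(n) for n in("side","top")}
def proj(n,P):
    c=C[n];T=c["world_from_camera"];p=(np.atleast_2d(P)-T[:3,3])@T[:3,:3]
    return np.c_[c["fx"]*p[:,0]/p[:,2]+c["cx"],c["fy"]*p[:,1]/p[:,2]+c["cy"]]
def ray(n,uv):
    c=C[n];T=c["world_from_camera"];d=T[:3,:3]@[(uv[0]-c["cx"])/c["fx"],(uv[1]-c["cy"])/c["fy"],1];return T[:3,3],d
def atz(n,uv,z):
    o,d=ray(n,uv);return o+d*(z-o[2])/d[2]
def pose(P,x):
    c,s=np.cos(x[3]),np.sin(x[3]);return np.asarray(P,float)@np.array([[c,s,0],[-s,c,0],[0,0,1]])+x[:3]
def fit(obs,x0,zfix=None):
    """obs: list of (cam, model points, pixels)"""
    full=lambda x:x if zfix is None else np.r_[x[:2],zfix,x[2]]
    f=lambda x:np.concatenate([(proj(n,pose(P,full(x)))-np.array(u,float)).ravel() for n,P,u in obs])
    r=least_squares(f,x0 if zfix is None else np.delete(x0,2));return full(r.x),np.sqrt(np.mean(r.fun**2))
```

Create m1.py:
```python
from geo import *
def rect(a,b,z=0):return [(a,b,z),(a,-b,z),(-a,-b,z),(-a,b,z)]  # order: hi x hi y, hi x lo y, lo lo, lo x hi y
t3=lambda L,o=(170,165),s=3:[(o[0]+(u+.5)/s-.5,o[1]+(v+.5)/s-.5) for u,v in L]
s3=lambda L:t3(L,(265,135))
t6=lambda L,o:t3(L,o,6)
def show(nm,o,x0):
    for lab,ob in(("both",o),("top",o[:1]),("side",o[1:])):
        z=x0[2]
        a,e=fit(ob,x0) if lab=="both" else fit(ob,x0,z)
        print(nm,lab,a.round(3),"rms",round(e,2))
show("rect",[("top",rect(58,45),t3([(223,72),(323,52),(348,179),(251,199)])),("side",rect(58,45),s3([(321,232),(354,285),(239,303),(208,250)]))],[550,50,3,.2])
show("small",[("top",rect(58,45),t3([(414,38),(514,23),(536,151),(434,168)])),("side",rect(58,45),s3([(384,337),(421,400),(290,420),(258,353)]))],[570,-90,3,.2])
show("large",[("top",rect(58,45),t3([(507,257),(606,229),(644,355),(546,384)])),("side",rect(58,45),s3([(173,405),(214,475),(71,510),(38,436)]))],[420,-150,3,.2])
show("deep",[("top",rect(32,19),t6([(62,82),(151,60),(190,210),(98,231)],(271,238))),("side",rect(32,19),t6([(188,63),(218,111),(74,138),(48,90)],(284,207)))],[420,0,55,.2])
show("deeplid",[("top",rect(42,29),t6([(36,68),(172,34),(216,235),(78,265)],(271,238)))],[420,0,56,.2]) if 0 else None
show("flat",[("top",rect(42,29),t6([(86,24),(224,66),(166,258),(30,210)],(197,246))),("side",rect(42,29),t6([(224,94),(208,156),(32,136),(58,75)],(276,175)))],[420,200,34,-.3])
# circles
for n,z,uv in(("top",3,t3([(474.5,95)])[0]),("side",3,s3([(337.5,375)])[0]),("top",3,t3([(575.5,305)])[0]),("side",3,s3([(125,454)])[0])):print("circ",n,atz(n,uv,z).round(1))
# vial: cap top in top view ; cap top & base in side view
for n,z,uv in(("top",48,t3([(679,114)])[0]),("side",48,s3([(348,473)])[0]),("side",0,s3([(345,524)])[0])):print("vial",n,z,atz(n,uv,z).round(1))
print("spr base side",atz("side",s3([(254,163)])[0],0).round(1))
print("spr top circle z122,z60,z0",[atz("top",t6([(134,150)],(168,178))[0],z).round(1) for z in(122,60,0)])
print("spr head ends z168",[atz("top",t6([p],(168,178))[0],168).round(1) for p in((25,105),(207,35),(230,103))])
print("tape",atz("top",(145,252),25).round(0),"book",atz("top",(423,240),16).round(0),atz("top",(479,238),16).round(0))
```

```bash
python3 m1.py
```

```text
rect both [6.28248e+02 4.02350e+01 8.64000e-01 2.02000e-01] rms 0.69
rect top [6.26972e+02 4.00160e+01 3.00000e+00 2.02000e-01] rms 0.7
rect side [6.28859e+02 3.80130e+01 3.00000e+00 2.03000e-01] rms 0.63
small both [ 6.53570e+02 -1.22177e+02  1.30600e+00  1.52000e-01] rms 0.46
small top [ 6.52944e+02 -1.22215e+02  3.00000e+00  1.52000e-01] rms 0.39
small side [ 6.53442e+02 -1.23791e+02  3.00000e+00  1.53000e-01] rms 0.55
large both [ 4.70323e+02 -2.06871e+02  1.73900e+00  2.76000e-01] rms 0.49
large top [ 4.70220e+02 -2.06919e+02  3.00000e+00  2.79000e-01] rms 0.56
large side [ 4.70287e+02 -2.07912e+02  3.00000e+00  2.72000e-01] rms 0.45
deep both [ 4.7991e+02 -2.7690e+01  5.6038e+01  2.4600e-01] rms 0.14
deep top [ 4.80051e+02 -2.76920e+01  5.50000e+01  2.38000e-01] rms 0.13
deep side [ 4.79915e+02 -2.61900e+01  5.50000e+01  2.60000e-01] rms 0.05
flat both [ 4.65575e+02  1.57223e+02  3.27250e+01 -2.82000e-01] rms 0.55
flat top [ 4.64881e+02  1.57057e+02  3.40000e+01 -2.98000e-01] rms 0.52
flat side [ 4.66336e+02  1.55208e+02  3.40000e+01 -2.41000e-01] rms 0.27
circ top [ 652.7 -122.2    3. ]
circ side [ 653.  -122.1    3. ]
circ top [ 471.1 -206.7    3. ]
circ side [ 470.7 -206.9    3. ]
vial top 48 [ 628.3 -291.    48. ]
vial side 48 [ 627.1 -288.1   48. ]
vial side 0 [ 628.3 -291.3    0. ]
spr base side [629.5 229.1   0. ]
spr top circle z122,z60,z0 [array([618.3, 213.3, 122. ]), array([628.4, 223.9,  60. ]), array([638.2, 234.2,   0. ])]
spr head ends z168 [array([628.4, 247.5, 168. ]), array([655.5, 177.9, 168. ]), array([628.9, 168.8, 168. ])]
tape [509. 341.  25.] book [ 537. -363.   16.] [ 541. -507.   16.]
```

Create d.py:
```python
import sys,numpy as np
from scipy.spatial.transform import Rotation as R
from plant import robot
s=robot.state();Rt=R.from_rotvec(s["tcp_rot"]);M=Rt.as_matrix()
print("t",round(s["time"],2),"pos",s["position"].round(1),"psi",round(np.arctan2(M[1,0],M[0,0]),3),"zt",M[:,2].round(3),"F",s["ft_force"].round(1),"w",round(s["width"],1),"ff",round(s["finger_force"],1))
a=sys.argv[1:]
for k in a: # x,y,z,psi targets
    x,y,z,p=map(float,k.split(","))
    T=R.from_matrix([[np.cos(p),np.sin(p),0],[np.sin(p),-np.cos(p),0],[0,0,-1]])
    print(k,"->",(M.T@(np.array([x,y,z])-s["position"])).round(1),(Rt.inv()*T).as_rotvec().round(3))
```

```bash
python3 d.py 480,-27.7,180,0.242 480,-27.7,100,0.242
```

```text
t 0.1 pos [ 150.4 -657.6  230.5] psi 0.225 zt [-0.     0.001 -1.   ] F [ 0.1 -0.6 -0.6] w 85.4 ff 0.0
480,-27.7,180,0.242 -> [ 461.8 -540.5   51.3] [-0.001  0.    -0.017]
480,-27.7,100,0.242 -> [ 461.8 -540.4  131.3] [-0.001  0.    -0.017]
```

Units first: shifts go in shares of 800 mm and turns go in shares of 90 degrees. So -540 mm / 800 = -0.675, -473 mm / 800 = -0.5913, -0.017 rad / 1.5708 = -0.0108.

Request:
{"api": "hand_motion", "payload": {
  "rows": [
    {"trans": [0.0725, -0.085, 0.0075], "turn_vec": [0, 0, -0.0013]},
    {"trans": [0.145, -0.1688, 0.015], "turn_vec": [0, 0, -0.0025]},
    {"trans": [0.2175, -0.2538, 0.0225], "turn_vec": [0, 0, -0.0038]},
    {"trans": [0.29, -0.3375, 0.03], "turn_vec": [0, 0, -0.0051]},
    {"trans": [0.3625, -0.4225, 0.0375], "turn_vec": [0, 0, -0.0064]},
    {"trans": [0.435, -0.5063, 0.045], "turn_vec": [0, 0, -0.0076]},
    {"trans": [0.5063, -0.5913, 0.055], "turn_vec": [0, 0, -0.0095]},
    {"trans": [0.5775, -0.675, 0.0638], "turn_vec": [0, 0, -0.0108]}
  ]
}}

```text
time: 1.1
position: [383.1, -214.7, 196.5]
tcp_rot: [3.118, 0.379, 0.0]
ft_force: [0.8, -0.4, -0.0]
width: 85.2
finger_force: 0.0
```

```bash
python3 d.py 480,-27.7,100,0.242
```

```text
t 1.1 pos [ 383.1 -214.7  196.5] psi 0.242 zt [ 0. -0. -1.] F [ 0.8 -0.4 -0. ] w 85.2 ff 0.0
480,-27.7,100,0.242 -> [ 138.8 -158.4   96.5] [ 0. -0. -0.]
```

To row units: -158 mm / 800 = -0.1975, 139 mm / 800 = 0.1738.

Request:
{"api": "hand_motion", "payload": {
  "rows": [
    {"trans": [0.0438, -0.05, 0.0125]},
    {"trans": [0.0875, -0.1, 0.0375]},
    {"trans": [0.1313, -0.15, 0.075]},
    {"trans": [0.1738, -0.1975, 0.12]},
    {"trans": [0.1738, -0.1975, 0.12]}
  ]
}}

```text
time: 1.72
position: [479.7, -25.3, 98.2]
tcp_rot: [-3.115, -0.39, 0.005]
ft_force: [-0.3, -0.7, 0.3]
width: 85.6
finger_force: 0.0
```

```bash
python3 d.py 480,-27.7,100,0.242 480,-27.7,16,.242
```

```text
t 1.73 pos [479.7 -25.3  98.2] psi 0.249 zt [-0.003  0.002 -1.   ] F [-0.3 -0.7  0.3] w 85.6 ff 0.0
480,-27.7,100,0.242 -> [-0.3  2.3 -1.8] [-0.003  0.003  0.007]
480,-27.7,16,.242 -> [-0.1  2.6 82.2] [-0.003  0.003  0.007]
```

To row units: 82 mm / 800 = 0.1025, 70 mm / 800 = 0.0875, 0.007 rad / 1.5708 = 0.0045.

Request:
{"api": "hand_motion", "payload": {
  "rows": [
    {"trans": [0, 0.0025, 0.0313], "turn_vec": [0, 0, 0.0045]},
    {"trans": [0, 0.0025, 0.0625], "turn_vec": [0, 0, 0.0045]},
    {"trans": [0, 0.0031, 0.0875], "turn_vec": [0, 0, 0.0045]},
    {"trans": [0, 0.0031, 0.1025], "turn_vec": [0, 0, 0.0045]},
    {"trans": [0, 0.0031, 0.1025], "turn_vec": [0, 0, 0.0045]}
  ]
}}

```text
time: 2.35
position: [479.7, -32.7, 18.3]
tcp_rot: [3.12, 0.367, -0.002]
ft_force: [0.8, 0.4, -0.6]
width: 85.6
finger_force: 0.0
```

Request:
{"api": "hand_motion", "payload": {
  "rows": [
    {},
    {},
    {},
    {},
    {},
    {}
  ],
  "jaw": 40,
  "grip_n": 50
}}

```text
time: 3.1
position: [480.9, -32.1, 19.6]
tcp_rot: [3.12, 0.368, 0.003]
ft_force: [-0.7, 1.0, 5.5]
width: 57.9
finger_force: 51.9
```

```bash
python3 d.py 480,-27.7,16,.242
```

```text
t 3.1 pos [480.9 -32.1  19.6] psi 0.235 zt [ 0.002  0.    -1.   ] F [-0.7  1.   5.5] w 57.9 ff 51.9
480,-27.7,16,.242 -> [ 0.2 -4.5  3.6] [ 0.    -0.002 -0.007]
```

To row units: -60 mm / 800 = -0.075, -40 mm / 800 = -0.05.

Request:
{"api": "hand_motion", "payload": {
  "rows": [
    {"trans": [0, 0, -0.025]},
    {"trans": [0, 0, -0.05]},
    {"trans": [0, 0, -0.075]},
    {"trans": [0, 0, -0.075]}
  ]
}}

```text
time: 3.6
position: [481.1, -32.4, 79.9]
tcp_rot: [3.12, 0.367, 0.005]
ft_force: [0.4, -0.1, -1.9]
width: 57.2
finger_force: 55.2
```

```bash
python3 d.py 627.5,39.8,80,.202
```

```text
t 3.6 pos [481.1 -32.4  79.9] psi 0.234 zt [ 0.003 -0.    -1.   ] F [ 0.4 -0.1 -1.9] w 57.2 ff 55.2
627.5,39.8,80,.202 -> [159.2 -36.2   0.4] [ 0.001 -0.003  0.032]
```

To row units: 159 mm / 800 = 0.1988, 120 mm / 800 = 0.15, 0.032 rad / 1.5708 = 0.0204.

Request:
{"api": "hand_motion", "payload": {
  "rows": [
    {"trans": [0.05, -0.0113, 0], "turn_vec": [0, 0, 0.0064]},
    {"trans": [0.1, -0.0225, 0], "turn_vec": [0, -0.0006, 0.0127]},
    {"trans": [0.15, -0.0338, 0], "turn_vec": [0, -0.0013, 0.0191]},
    {"trans": [0.1988, -0.045, 0], "turn_vec": [0, -0.0019, 0.0204]},
    {"trans": [0.1988, -0.045, 0], "turn_vec": [0, -0.0019, 0.0204]},
    {"trans": [0.1988, -0.045, 0], "turn_vec": [0, -0.0019, 0.0204]},
    {"trans": [0.1988, -0.045, 0], "turn_vec": [0, -0.0019, 0.0204]}
  ]
}}

```text
time: 4.47
position: [625.3, 38.9, 78.1]
tcp_rot: [3.125, 0.317, -0.007]
ft_force: [0.1, 0.2, -2.7]
width: 57.4
finger_force: 55.1
```

```bash
python3 d.py 627.5,39.8,80,.202 627.5,39.8,23,.202
```

Run:
```python
from plant import robot
import cv2
from mont import mont
for n in("side","top"): cv2.imwrite(f"pics/{n}1.png",robot.capture(n)[...,::-1])
mont([[("pics/top1.png",235,180,66,50),("pics/side1.png",325,180,66,50)]],"pics/m2.png")
```

```text
t 4.47 pos [625.3  38.9  78.1] psi 0.202 zt [-0.004 -0.001 -1.   ] F [ 0.1  0.2 -2.7] w 57.4 ff 55.1
627.5,39.8,80,.202 -> [ 2.3 -0.5 -1.9] [0.    0.005 0.   ]
627.5,39.8,23,.202 -> [ 2.6 -0.5 55.1] [0.    0.005 0.   ]
```

View pics/m2.png

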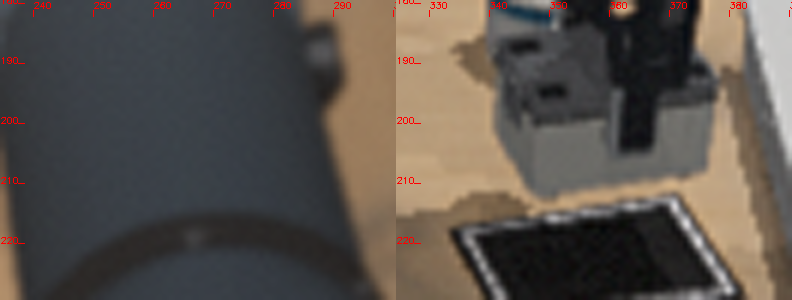

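To row units: 55 mm / 800 = 0.0688, 52 mm / 800 = 0.065, 0.005 rad / 1.5708 = 0.0032.

Request:
{"api": "hand_motion", "payload": {
  "rows": [
    {"trans": [0.0013, 0, 0.025], "turn_vec": [0, 0.0013, 0]},
    {"trans": [0.0025, 0, 0.0475], "turn_vec": [0, 0.0032, 0]},
    {"trans": [0.0031, -0.0006, 0.06], "turn_vec": [0, 0.0032, 0]},
    {"trans": [0.0031, -0.0006, 0.065], "turn_vec": [0, 0.0032, 0]},
    {"trans": [0.0031, -0.0006, 0.0688], "turn_vec": [0, 0.0032, 0]},
    {"trans": [0.0031, -0.0006, 0.0688], "turn_vec": [0, 0.0032, 0]},
    {"trans": [0.0031, -0.0006, 0.0688], "turn_vec": [0, 0.0032, 0]}
  ]
}}

```text
time: 5.45
position: [628.9, 40.8, 24.0]
tcp_rot: [-3.125, -0.318, -0.004]
ft_force: [0.4, 0.3, -2.9]
width: 57.5
finger_force: 55.1
```

```bash
python3 d.py 627.5,39.8,23,.202
```

```text
t 5.45 pos [628.9  40.8  24. ] psi 0.203 zt [ 0.003  0.    -1.   ] F [ 0.4  0.3 -2.9] w 57.5 ff 55.1
627.5,39.8,23,.202 -> [-1.5  0.7  1. ] [ 0.    -0.003  0.001]
```

Request:
{"api": "hand_motion", "payload": {
  "rows": [
    {"trans": [0, 0, 0.0013]},
    {"trans": [0, 0, 0.0025]},
    {"trans": [0, 0, 0.0025]}
  ]
}}

```text
time: 5.82
position: [629.0, 40.8, 22.6]
tcp_rot: [-3.125, -0.318, -0.005]
ft_force: [-2.8, -0.0, 6.7]
width: 57.4
finger_force: 56.5
```

Request:
{"api": "hand_motion", "payload": {
  "rows": [
    {},
    {},
    {},
    {"trans": [0, 0, -0.025]},
    {"trans": [0, 0, -0.075]},
    {"trans": [0, 0, -0.1375]},
    {"trans": [0, 0, -0.1375]},
    {"trans": [0, 0, -0.1375]}
  ],
  "jaw": 85
}}

```text
time: 6.82
position: [628.2, 40.6, 131.4]
tcp_rot: [-3.125, -0.318, -0.003]
ft_force: [-0.7, 0.4, 0.1]
width: 84.9
finger_force: 0.0
```

```bash
python3 d.py 464.9,157,120,-.28
```

```text
t 6.83 pos [628.2  40.6 131.4] psi 0.203 zt [ 0.002  0.    -1.   ] F [-0.7  0.4  0.1] w 84.9 ff 0.0
464.9,157,120,-.28 -> [-136.5 -146.9   11.1] [-0.    -0.002  0.483]
```

To row units: -147 mm / 800 = -0.1838, -136 mm / 800 = -0.17, 0.488 rad / 1.5708 = 0.3107.

Request:
{"api": "hand_motion", "payload": {
  "rows": [
    {"trans": [-0.0425, -0.0463, 0.0038], "turn_vec": [0, 0, 0.0764]},
    {"trans": [-0.085, -0.0913, 0.0075], "turn_vec": [0, 0, 0.1528]},
    {"trans": [-0.1275, -0.1375, 0.0113], "turn_vec": [0, 0, 0.2292]},
    {"trans": [-0.17, -0.1838, 0.0138], "turn_vec": [0, -0.0013, 0.3107]},
    {"trans": [-0.17, -0.1838, 0.0138], "turn_vec": [0, -0.0013, 0.3107]},
    {"trans": [-0.17, -0.1838, 0.0138], "turn_vec": [0, -0.0013, 0.3107]},
    {"trans": [-0.17, -0.1838, 0.0138], "turn_vec": [0, -0.0013, 0.3107]}
  ]
}}

```text
time: 7.7
position: [466.5, 156.3, 119.9]
tcp_rot: [3.109, -0.448, -0.0]
ft_force: [0.3, 0.4, -0.2]
width: 84.6
finger_force: 0.0
```

```bash
python3 d.py 464.9,157,80,-.285 464.9,157,4,-.285;  python3 - <<'E'
from plant import robot
import cv2
from mont import mont
for n in("side","top"): cv2.imwrite(f"pics/{n}2.png",robot.capture(n)[...,::-1])
mont([[("pics/top2.png",238,178,60,50),("pics/side2.png",325,190,66,50)]],"pics/m3.png")
E
```

```text
t 7.7 pos [466.5 156.3 119.9] psi -0.286 zt [-0. -0. -1.] F [ 0.3  0.4 -0.2] w 84.6 ff 0.0
464.9,157,80,-.285 -> [-1.7 -0.2 39.9] [ 0.     0.    -0.001]
464.9,157,4,-.285 -> [ -1.7  -0.2 115.9] [ 0.     0.    -0.001]
```

View pics/m3.png

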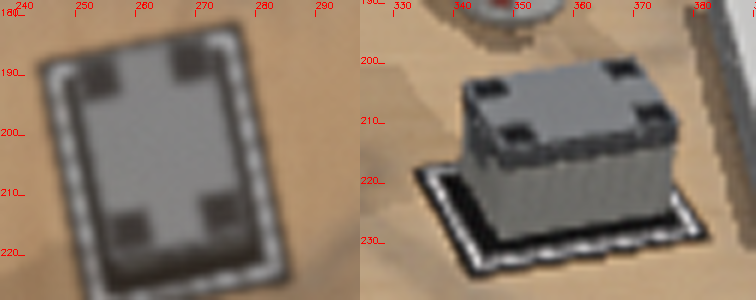

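Create m2.py:
```python
from m1 import *
```

```bash
sed -i '/^show\|^for\|^print/d' m1.py
```

Run:
```python
from m1 import *
show("deep",[("top",rect(32,19),t6([(99,77),(190,59),(221,210),(128,229)],(238,178))),("side",rect(32,19),t6([(263,68),(294,113),(156,135),(128,88)],(325,190)))],[627,40,58,.2])
```

```text
deep both [6.30277e+02 3.96840e+01 5.82670e+01 1.96000e-01] rms 0.23
deep top [6.30723e+02 3.96940e+01 5.80000e+01 1.94000e-01] rms 0.19
deep side [6.29859e+02 3.99080e+01 5.80000e+01 1.98000e-01] rms 0.21
```

To row units: 116 mm / 800 = 0.145, 105 mm / 800 = 0.1313.

Request:
{"api": "hand_motion", "payload": {
  "rows": [
    {"trans": [-0.0019, 0, 0.0375]},
    {"trans": [-0.0019, 0, 0.075]},
    {"trans": [-0.0019, 0, 0.1063]},
    {"trans": [-0.0019, 0, 0.1313]},
    {"trans": [-0.0019, 0, 0.145]},
    {"trans": [-0.0019, 0, 0.145]},
    {"trans": [-0.0019, 0, 0.145]}
  ]
}}

```text
time: 8.68
position: [464.6, 157.8, 4.8]
tcp_rot: [-3.109, 0.447, -0.001]
ft_force: [0.9, -0.4, -0.0]
width: 85.1
finger_force: 0.0
```

```bash
python3 d.py 464.9,157,4,-.285
```

```text
t 8.68 pos [464.6 157.8   4.8] psi -0.285 zt [ 0.001  0.001 -1.   ] F [ 0.9 -0.4 -0. ] w 85.1 ff 0.0
464.9,157,4,-.285 -> [0.5 0.7 0.8] [-0.001 -0.001 -0.   ]
```

Request:
{"api": "hand_motion", "payload": {
  "rows": [
    {},
    {},
    {},
    {},
    {},
    {}
  ],
  "jaw": 40,
  "grip_n": 50
}}

```text
time: 9.43
position: [464.5, 157.6, 5.1]
tcp_rot: [-3.109, 0.447, -0.001]
ft_force: [-0.3, -1.7, 7.2]
width: 57.3
finger_force: 51.6
```

```bash
python3 d.py 464.9,157,4,-.285
```

```text
t 9.43 pos [464.5 157.6   5.1] psi -0.286 zt [ 0.001  0.001 -1.   ] F [-0.3 -1.7  7.2] w 57.3 ff 51.6
464.9,157,4,-.285 -> [0.5 0.5 1.1] [-0.001 -0.001 -0.001]
```

Request:
{"api": "hand_motion", "payload": {
  "rows": [
    {"trans": [0, 0, -0.0313]},
    {"trans": [0, 0, -0.0625]},
    {"trans": [0, 0, -0.1]},
    {"trans": [0, 0, -0.1438]},
    {"trans": [0, 0, -0.1438]},
    {"trans": [0, 0, -0.1438]}
  ]
}}

```text
time: 10.18
position: [463.8, 157.7, 119.0]
tcp_rot: [-3.109, 0.446, 0.0]
ft_force: [-0.6, -0.4, -2.3]
width: 57.0
finger_force: 54.7
```

```bash
python3 d.py 629.5,40.5,120,.198
```

```text
t 10.18 pos [463.8 157.7 119. ] psi -0.285 zt [-0.  0. -1.] F [-0.6 -0.4 -2.3] w 57.0 ff 54.7
629.5,40.5,120,.198 -> [191.9  65.9  -1.1] [-0.     0.    -0.483]
```

To row units: 192 mm / 800 = 0.24, 154 mm / 800 = 0.1925, -0.487 rad / 1.5708 = -0.31.

Request:
{"api": "hand_motion", "payload": {
  "rows": [
    {"trans": [0.0475, 0.0163, 0], "turn_vec": [0, 0, -0.0764]},
    {"trans": [0.0963, 0.0325, 0], "turn_vec": [0, 0, -0.1528]},
    {"trans": [0.1438, 0.05, 0], "turn_vec": [0, 0, -0.2292]},
    {"trans": [0.1925, 0.0663, 0], "turn_vec": [0, 0, -0.31]},
    {"trans": [0.24, 0.0825, 0], "turn_vec": [0, 0, -0.31]},
    {"trans": [0.24, 0.0825, 0], "turn_vec": [0, 0, -0.31]},
    {"trans": [0.24, 0.0825, 0], "turn_vec": [0, 0, -0.31]},
    {"trans": [0.24, 0.0825, 0], "turn_vec": [0, 0, -0.31]}
  ]
}}

```text
time: 11.18
position: [628.8, 41.5, 118.7]
tcp_rot: [-3.124, -0.319, 0.002]
ft_force: [-0.1, -0.1, -1.8]
width: 57.2
finger_force: 54.6
```

```bash
python3 d.py 629.5,40.9,90,.202
```

Run:
```python
from plant import robot
import cv2
from mont import mont
for n in("side",): cv2.imwrite(f"pics/{n}3.png",robot.capture(n)[...,::-1])
mont([[("pics/side3.png",325,165,66,75)]],"pics/m4.png",s=8) if 0 else cv2.imwrite("pics/m4.png",__import__("mont").tile("pics/side3.png",325,165,66,75,8))
```

```text
t 11.18 pos [628.8  41.5 118.7] psi 0.203 zt [-0.002  0.001 -1.   ] F [-0.1 -0.1 -1.8] w 57.2 ff 54.6
629.5,40.9,90,.202 -> [ 0.6  0.7 28.7] [-0.001  0.001  0.001]
```

View pics/m4.png

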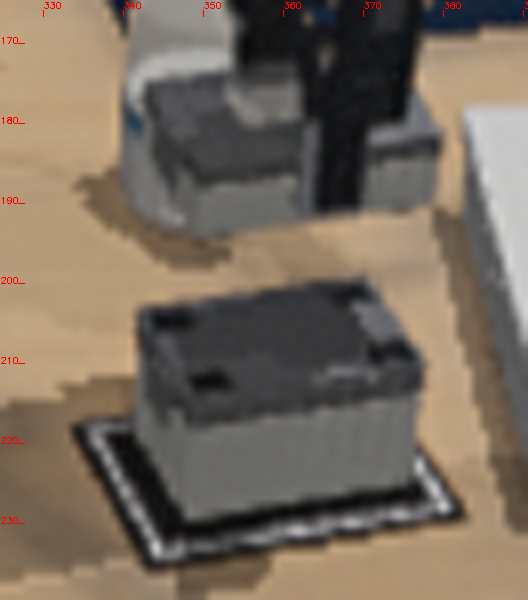

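Run:
```python
from m1 import *
def pr(P,x): return ((proj("side",pose(P,x))-[325,165]+.5)*8-.5).round(0)
x=[628.8+.8*.98,41.5+.16-1,113.6,.2]
print("flat pred (camera bias -1 y): top",pr(rect(42,29,34),x).tolist(),"bottom z5",pr(rect(42,29,5),x).tolist())
x=[630.3,39.7,3,.197]
print("deep pred: top",pr(rect(42,29,56),x).tolist(),"bot z5",pr(rect(42,29,5),x).tolist())
```

```text
flat pred (camera bias -1 y): top [[384.0, 44.0], [450.0, 128.0], [203.0, 162.0], [145.0, 75.0]] bottom z5 [[378.0, 120.0], [442.0, 205.0], [198.0, 240.0], [142.0, 152.0]]
deep pred: top [[368.0, 272.0], [430.0, 360.0], [192.0, 396.0], [137.0, 305.0]] bot z5 [[358.0, 394.0], [418.0, 485.0], [185.0, 522.0], [132.0, 429.0]]
```

To row units: 50 mm / 800 = 0.0625, 44 mm / 800 = 0.055.

Request:
{"api": "hand_motion", "payload": {
  "rows": [
    {"trans": [0.0008, 0.0009, 0.0188]},
    {"trans": [0.0008, 0.0009, 0.0375]},
    {"trans": [0.0008, 0.0009, 0.055]},
    {"trans": [0.0008, 0.0009, 0.0625]},
    {"trans": [0.0008, 0.0009, 0.0625]},
    {"trans": [0.0008, 0.0009, 0.0625]},
    {"trans": [0.0008, 0.0009, 0.0625]}
  ]
}}

```text
time: 12.1
position: [631.0, 39.9, 69.8]
tcp_rot: [-3.125, -0.316, -0.002]
ft_force: [0.3, -0.3, -1.7]
width: 57.2
finger_force: 54.6
```

```bash
python3 d.py 629.5,40.9,60,.202
```

```text
t 12.1 pos [631.   39.9  69.8] psi 0.202 zt [ 0.001  0.001 -1.   ] F [ 0.3 -0.3 -1.7] w 57.2 ff 54.6
629.5,40.9,60,.202 -> [-1.2 -1.3  9.8] [-0.    -0.001 -0.   ]
```

To row units: 4 mm / 800 = 0.005, 2 mm / 800 = 0.0025.

Request:
{"api": "hand_motion", "payload": {
  "rows": [
    {"trans": [-0.0013, -0.0013, 0.0025]},
    {"trans": [-0.0013, -0.0013, 0.005]},
    {"trans": [-0.0013, -0.0013, 0.005]},
    {"trans": [-0.0013, -0.0013, 0.005]}
  ]
}}

```text
time: 12.6
position: [629.5, 40.6, 65.2]
tcp_rot: [-3.125, -0.316, -0.0]
ft_force: [-0.1, 0.3, -1.3]
width: 56.9
finger_force: 54.6
```

```bash
python3 d.py 629.5,40.9,60,.202
```

```text
t 12.6 pos [629.5  40.6  65.2] psi 0.202 zt [ 0.  0. -1.] F [-0.1  0.3 -1.3] w 56.9 ff 54.6
629.5,40.9,60,.202 -> [ 0.1 -0.3  5.2] [-0. -0. -0.]
```

Request:
{"api": "hand_motion", "payload": {
  "rows": [
    {}
  ]
}}

```text
time: 12.72
position: [629.5, 40.6, 65.3]
tcp_rot: [-3.125, -0.316, -0.0]
ft_force: [-1.2, -0.2, -0.5]
width: 57.2
finger_force: 54.6
```

```bash
python3 d.py 629.5,40.9,60,.202
```

```text
t 12.72 pos [629.5  40.6  65.3] psi 0.202 zt [ 0.  0. -1.] F [-1.2 -0.2 -0.5] w 57.2 ff 54.6
629.5,40.9,60,.202 -> [ 0.1 -0.3  5.3] [-0. -0. -0.]
```

To row units: 4 mm / 800 = 0.005, 3 mm / 800 = 0.0038.

Request:
{"api": "hand_motion", "payload": {
  "rows": [
    {"trans": [0, 0, 0.0019]},
    {"trans": [0, 0, 0.0038]},
    {"trans": [0, 0, 0.005]},
    {"trans": [0, 0, 0.005]}
  ]
}}

```text
time: 13.22
position: [629.3, 40.6, 61.1]
tcp_rot: [-3.125, -0.316, 0.0]
ft_force: [-0.1, -0.4, -1.1]
width: 57.3
finger_force: 54.6
```

Request:
{"api": "hand_motion", "payload": {
  "rows": [
    {"trans": [0, 0, 0.0006]},
    {"trans": [0, 0, 0.0015]},
    {"trans": [0, 0, 0.0015]}
  ]
}}

```text
time: 13.6
position: [629.5, 40.6, 60.2]
tcp_rot: [-3.125, -0.316, -0.0]
ft_force: [0.1, -0.5, 0.4]
width: 57.3
finger_force: 54.9
```

To row units: 0.7 mm / 800 = 0.0009.

Request:
{"api": "hand_motion", "payload": {
  "rows": [
    {"trans": [0, 0, 0.0009]},
    {"trans": [0, 0, 0.0009]}
  ]
}}

```text
time: 13.85
position: [629.6, 40.7, 59.9]
tcp_rot: [-3.125, -0.316, -0.001]
ft_force: [-1.1, -0.5, 4.6]
width: 57.2
finger_force: 55.6
```

Request:
{"api": "hand_motion", "payload": {
  "rows": [
    {},
    {},
    {},
    {"trans": [0, 0, -0.025]},
    {"trans": [0, 0, -0.075]},
    {"trans": [0, 0, -0.1375]},
    {"trans": [0, 0, -0.2]},
    {"trans": [0, 0, -0.2]}
  ],
  "jaw": 85
}}

```text
time: 14.85
position: [631.6, 40.8, 223.7]
tcp_rot: [-3.125, -0.316, -0.012]
ft_force: [0.0, 0.6, -1.7]
width: 84.9
finger_force: 0.0
```

```bash
python3 d.py 450,100,220,1.2
```

```text
t 14.85 pos [631.6  40.8 223.7] psi 0.202 zt [ 0.008  0.001 -1.   ] F [ 0.   0.6 -1.7] w 84.9 ff 0.0
450,100,220,1.2 -> [-166.1  -94.3    2.4] [ 0.004 -0.007 -0.998]
```

Units first: shifts go in shares of 800 mm and turns go in shares of 90 degrees. So 324 mm / 800 = 0.405, 270 mm / 800 = 0.3375, -0.008 rad / 1.5708 = -0.0051.

```bash
python3 d.py 628.2,-290.5,130,.202|tail -1
```

```text
628.2,-290.5,130,.202 -> [-70.4 323.9  93.3] [ 0.    -0.008 -0.   ]
```

Request:
{"api": "hand_motion", "payload": {
  "rows": [
    {"trans": [-0.0125, 0.0675, 0.0125]},
    {"trans": [-0.025, 0.135, 0.025]},
    {"trans": [-0.0375, 0.2025, 0.05]},
    {"trans": [-0.05, 0.27, 0.075]},
    {"trans": [-0.0625, 0.3375, 0.1]},
    {"trans": [-0.0875, 0.405, 0.1175], "turn_vec": [0, -0.0051, 0]},
    {"trans": [-0.0875, 0.405, 0.1175], "turn_vec": [0, -0.0051, 0]},
    {"trans": [-0.0875, 0.405, 0.1175], "turn_vec": [0, -0.0051, 0]}
  ]
}}

```text
time: 15.85
position: [625.5, -290.3, 124.2]
tcp_rot: [-3.125, -0.316, 0.014]
ft_force: [0.4, 1.3, 0.3]
width: 85.1
finger_force: 0.0
```

```bash
python3 d.py 628.2,-290.5,60,.202 628.2,-290.5,10,.202
```

Run:
```python
from plant import robot
import cv2
from mont import mont
for n in("side","top"): cv2.imwrite(f"pics/{n}4.png",robot.capture(n)[...,::-1])
mont([[("pics/top4.png",238,178,60,50),("pics/side4.png",325,180,66,50)],[("pics/top4.png",168,178,60,50),("pics/side4.png",325,130,66,50)]],"pics/m5.png")
```

```text
t 15.85 pos [ 625.5 -290.3  124.2] psi 0.201 zt [-0.009  0.    -1.   ] F [0.4 1.3 0.3] w 85.1 ff 0.0
628.2,-290.5,60,.202 -> [ 3.2  0.9 64.2] [-0.002  0.009 -0.001]
628.2,-290.5,10,.202 -> [  3.6   1.  114.2] [-0.002  0.009 -0.001]
```

View pics/m5.png

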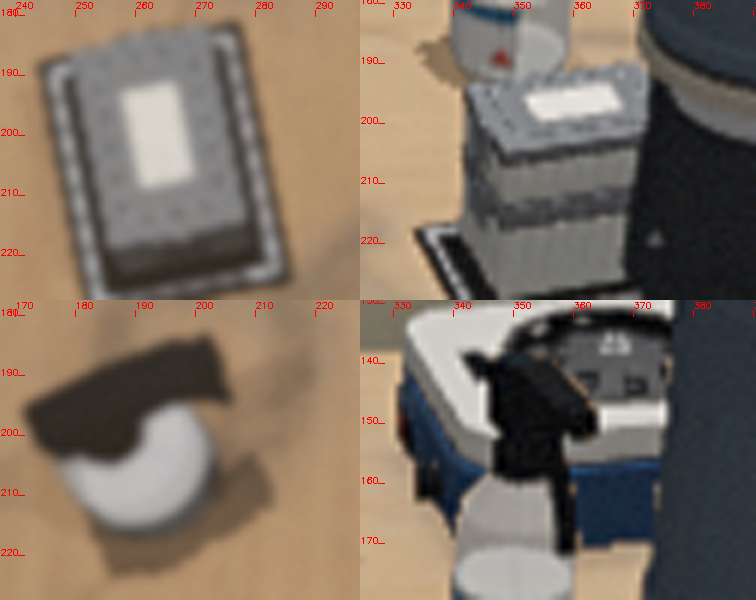

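Run:
```python
from m1 import *
def tri(a,b):
    f=lambda p:np.r_[proj("top",p)[0]-a,proj("side",p)[0]-b]
    r=least_squares(f,[630,220,160]);return r.x,np.abs(r.fun).max()
n=tri((205,189.7),(363,150.8));k=tri((173.7,199.7),(344.2,140.3));print(n,k);d=n[0]-k[0];print(np.arctan2(d[0],-d[1]))
# predicted outlines in top for hypothesised pose, tile coords of lower left tile
for yaw in(.35,.45):
  h=[(x,y,z) for z in(171,150) for x in(-10.5,10.5) for y in(-33-12,36-12)]
  for n_,o in(("top",(168,178)),("side",(325,130))):
    print(yaw,n_,((proj(n_,pose(h,[629,223,0,yaw]))-o+.5)*6-.5).round(0).tolist())
```

```text
(array([647.12472098, 172.30632792, 156.86173732]), np.float64(2.1884274253967533)) (array([615.43627007, 245.26761752, 157.13593791]), np.float64(2.1429976598680014))
0.4097371012464247
0.35 top [[207.0, 87.0], [37.0, 149.0], [189.0, 37.0], [19.0, 98.0], [215.0, 97.0], [48.0, 157.0], [197.0, 47.0], [30.0, 107.0]]
0.35 side [[191.0, 97.0], [123.0, 40.0], [230.0, 90.0], [162.0, 33.0], [189.0, 138.0], [122.0, 79.0], [228.0, 130.0], [160.0, 72.0]]
0.45 top [[205.0, 76.0], [42.0, 153.0], [182.0, 27.0], [19.0, 105.0], [213.0, 85.0], [53.0, 162.0], [191.0, 38.0], [30.0, 114.0]]
0.45 side [[200.0, 97.0], [120.0, 41.0], [237.0, 87.0], [156.0, 33.0], [198.0, 137.0], [118.0, 81.0], [235.0, 128.0], [154.0, 72.0]]
```

To row units: 114 mm / 800 = 0.1425, 90 mm / 800 = 0.1125, 0.009 rad / 1.5708 = 0.0057.

Request:
{"api": "hand_motion", "payload": {
  "rows": [
    {"trans": [0.0038, 0.0013, 0.0375], "turn_vec": [0, 0.0057, 0]},
    {"trans": [0.0038, 0.0013, 0.075], "turn_vec": [0, 0.0057, 0]},
    {"trans": [0.0044, 0.0013, 0.1125], "turn_vec": [0, 0.0057, 0]},
    {"trans": [0.0044, 0.0013, 0.1425], "turn_vec": [0, 0.0057, 0]},
    {"trans": [0.0044, 0.0013, 0.1425], "turn_vec": [0, 0.0057, 0]},
    {"trans": [0.0044, 0.0013, 0.1425], "turn_vec": [0, 0.0057, 0]}
  ]
}}

```text
time: 16.7
position: [629.5, -290.6, 12.4]
tcp_rot: [-3.125, -0.318, -0.004]
ft_force: [0.7, -0.6, 1.0]
width: 84.8
finger_force: 0.0
```

Request:
{"api": "hand_motion", "payload": {
  "rows": [
    {},
    {},
    {},
    {},
    {},
    {},
    {},
    {}
  ],
  "jaw": 10,
  "grip_n": 20
}}

```text
time: 17.7
position: [628.6, -291.4, 11.5]
tcp_rot: [-3.125, -0.316, -0.002]
ft_force: [-1.4, 0.6, 5.7]
width: 21.7
finger_force: 21.2
```

To row units: -50 mm / 800 = -0.0625, -45 mm / 800 = -0.0563.

Request:
{"api": "hand_motion", "payload": {
  "rows": [
    {"trans": [0, 0, -0.0188]},
    {"trans": [0, 0, -0.0375]},
    {"trans": [0, 0, -0.0563]},
    {"trans": [0, 0, -0.0625]},
    {"trans": [0, 0, -0.0625]}
  ]
}}

```text
time: 18.32
position: [628.7, -291.4, 61.7]
tcp_rot: [-3.125, -0.316, -0.003]
ft_force: [0.1, 0.4, -0.3]
width: 22.3
finger_force: 20.9
```

```bash
python3 d.py 652.5,-121.5,61.5,.202
```

```text
t 18.32 pos [ 628.7 -291.4   61.7] psi 0.202 zt [ 0.002  0.    -1.   ] F [ 0.1  0.4 -0.3] w 22.3 ff 20.9
652.5,-121.5,61.5,.202 -> [  57.4 -161.7    0.3] [ 0.    -0.002 -0.   ]
```

To row units: -162 mm / 800 = -0.2025, -121 mm / 800 = -0.1513, -0.002 rad / 1.5708 = -0.0013.

Request:
{"api": "hand_motion", "payload": {
  "rows": [
    {"trans": [0.0175, -0.05, 0]},
    {"trans": [0.035, -0.1, 0]},
    {"trans": [0.0538, -0.1513, 0]},
    {"trans": [0.0719, -0.2025, 0], "turn_vec": [0, -0.0013, 0]},
    {"trans": [0.0719, -0.2025, 0], "turn_vec": [0, -0.0013, 0]},
    {"trans": [0.0719, -0.2025, 0], "turn_vec": [0, -0.0013, 0]},
    {"trans": [0.0719, -0.2025, 0], "turn_vec": [0, -0.0013, 0]},
    {"trans": [0.0719, -0.2025, 0], "turn_vec": [0, -0.0013, 0]}
  ]
}}

```text
time: 19.32
position: [652.0, -122.5, 61.2]
tcp_rot: [3.126, 0.314, -0.002]
ft_force: [-0.3, -0.3, -0.3]
width: 22.0
finger_force: 20.9
```

```bash
python3 d.py 652.5,-121.5,14.5,.202
```

```text
t 19.32 pos [ 652.  -122.5   61.2] psi 0.2 zt [-0.001 -0.    -1.   ] F [-0.3 -0.3 -0.3] w 22.0 ff 20.9
652.5,-121.5,14.5,.202 -> [ 0.7 -0.9 46.7] [-0.     0.001 -0.002]
```

To row units: 46.5 mm / 800 = 0.0581, 45 mm / 800 = 0.0563.

Request:
{"api": "hand_motion", "payload": {
  "rows": [
    {"trans": [0.0006, -0.0013, 0.0225]},
    {"trans": [0.0006, -0.0013, 0.0425]},
    {"trans": [0.0006, -0.0013, 0.0525]},
    {"trans": [0.0006, -0.0013, 0.0563]},
    {"trans": [0.0006, -0.0013, 0.0581]},
    {"trans": [0.0006, -0.0013, 0.0581]},
    {"trans": [0.0006, -0.0013, 0.0581]}
  ]
}}

```text
time: 20.2
position: [652.9, -120.0, 15.3]
tcp_rot: [-3.125, -0.316, 0.0]
ft_force: [-0.6, -0.7, -1.3]
width: 21.9
finger_force: 20.9
```

```bash
python3 d.py 652.5,-121.5,14.5,.202
```

```text
t 20.2 pos [ 652.9 -120.    15.3] psi 0.202 zt [-0.  0. -1.] F [-0.6 -0.7 -1.3] w 21.9 ff 20.9
652.5,-121.5,14.5,.202 -> [-0.6  1.4  0.8] [-0.  0. -0.]
```

Open gently, rise, then head for the bottle.

To row units: 0.9 mm / 800 = 0.0011, 0.7 mm / 800 = 0.0009.

Request:
{"api": "hand_motion", "payload": {
  "rows": [
    {"trans": [0, 0.0009, 0.0011]},
    {"trans": [0, 0.0009, 0.0011]},
    {"trans": [0, 0.0009, 0.0011]}
  ]
}}

```text
time: 20.58
position: [652.9, -120.5, 14.5]
tcp_rot: [-3.125, -0.317, 0.001]
ft_force: [-2.0, 1.2, 5.3]
width: 22.2
finger_force: 21.3
```

Request:
{"api": "hand_motion", "payload": {
  "rows": [
    {},
    {},
    {},
    {"trans": [0, 0, -0.025]},
    {"trans": [0, 0, -0.075]},
    {"trans": [0, 0, -0.1375]},
    {"trans": [0, 0, -0.2]},
    {"trans": [0, 0, -0.275]}
  ],
  "jaw": 60
}}

```text
time: 21.58
position: [652.3, -120.6, 236.7]
tcp_rot: [-3.125, -0.317, 0.001]
ft_force: [1.3, 0.4, -0.3]
width: 59.8
finger_force: 0.0
```

Request:
{"api": "hand_motion", "payload": {
  "rows": [
    {},
    {}
  ]
}}

```text
time: 21.82
position: [652.7, -120.7, 234.9]
tcp_rot: [-3.126, -0.316, -0.0]
ft_force: [-0.7, -0.5, -0.1]
width: 60.1
finger_force: 0.0
```

```bash
python3 d.py 628,221,240,1.965
```

```text
t 21.82 pos [ 652.7 -120.7  234.9] psi 0.202 zt [ 0.  0. -1.] F [-0.7 -0.5 -0.1] w 60.1 ff 0.0
628,221,240,1.965 -> [  44.3 -339.7   -5. ] [ 0.    -0.    -1.763]
```

To row units: -340 mm / 800 = -0.425, -298 mm / 800 = -0.3725, -1.44 rad / 1.5708 = -0.9167.

Request:
{"api": "hand_motion", "payload": {
  "rows": [
    {"trans": [0.0075, -0.0538, -0.0063], "turn_vec": [0, 0, -0.1146]},
    {"trans": [0.0138, -0.1075, -0.0063], "turn_vec": [0, 0, -0.2292]},
    {"trans": [0.0213, -0.16, -0.0063], "turn_vec": [0, 0, -0.3438]},
    {"trans": [0.0275, -0.2125, -0.0063], "turn_vec": [0, 0, -0.4584]},
    {"trans": [0.035, -0.2663, -0.0063], "turn_vec": [0, 0, -0.573]},
    {"trans": [0.0413, -0.32, -0.0063], "turn_vec": [0, 0, -0.6875]},
    {"trans": [0.0488, -0.3725, -0.0063], "turn_vec": [0, 0, -0.8021]},
    {"trans": [0.055, -0.425, -0.0063], "turn_vec": [0, 0, -0.9167]}
  ]
}}

```text
time: 22.82
position: [627.0, 222.2, 237.7]
tcp_rot: [-2.133, -2.304, 0.004]
ft_force: [1.0, 0.8, -0.3]
width: 60.1
finger_force: 0.0
```

```bash
python3 d.py 628,221,240,1.965
```

```text
t 22.82 pos [627.  222.2 237.7] psi 1.648 zt [-0.003 -0.001 -1.   ] F [ 1.   0.8 -0.3] w 60.1 ff 0.0
628,221,240,1.965 -> [-1.2  0.9 -2.3] [-0.003 -0.    -0.317]
```

To row units: 50 mm / 800 = 0.0625, 30 mm / 800 = 0.0375, -0.317 rad / 1.5708 = -0.2018.

Request:
{"api": "hand_motion", "payload": {
  "rows": [
    {"trans": [-0.0013, 0.0013, 0], "turn_vec": [0, 0, -0.1019]},
    {"trans": [-0.0013, 0.0013, 0], "turn_vec": [0, 0, -0.2018]},
    {"trans": [-0.0013, 0.0013, 0], "turn_vec": [0, 0, -0.2018]},
    {"trans": [-0.0013, 0.0013, 0.0375], "turn_vec": [0, 0, -0.2018]},
    {"trans": [-0.0013, 0.0013, 0.0625], "turn_vec": [0, 0, -0.2018]},
    {"trans": [-0.0013, 0.0013, 0.0625], "turn_vec": [0, 0, -0.2018]},
    {"trans": [-0.0013, 0.0013, 0.0625], "turn_vec": [0, 0, -0.2018]}
  ]
}}

```text
time: 23.7
position: [629.1, 220.5, 189.6]
tcp_rot: [-1.753, -2.606, -0.0]
ft_force: [-0.3, -0.1, 0.6]
width: 60.3
finger_force: 0.0
```

```bash
python3 d.py 628,221,140,1.965;  python3 - <<'E'
from plant import robot
import cv2
from mont import tile
cv2.imwrite("pics/side5.png",robot.capture("side")[...,::-1]);cv2.imwrite("pics/m6.png",tile("pics/side5.png",305,85,90,110,5))
E
```

```text
t 23.7 pos [629.1 220.5 189.6] psi 1.957 zt [-0.001  0.001 -1.   ] F [-0.3 -0.1  0.6] w 60.3 ff 0.0
628,221,140,1.965 -> [ 0.9 -0.8 49.6] [-0.    -0.001 -0.008]
```

View pics/m6.png

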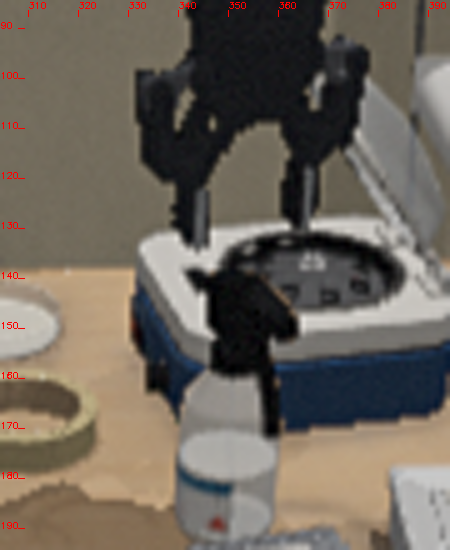

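To row units: 50 mm / 800 = 0.0625, 40 mm / 800 = 0.05, -0.008 rad / 1.5708 = -0.0051.

Request:
{"api": "hand_motion", "payload": {
  "rows": [
    {"trans": [0.0013, -0.0006, 0.025], "turn_vec": [0, 0, -0.0051]},
    {"trans": [0.0013, -0.0006, 0.05], "turn_vec": [0, 0, -0.0051]},
    {"trans": [0.0013, -0.0006, 0.0625], "turn_vec": [0, 0, -0.0051]},
    {"trans": [0.0013, -0.0006, 0.0625], "turn_vec": [0, 0, -0.0051]},
    {"trans": [0.0013, -0.0006, 0.0625], "turn_vec": [0, 0, -0.0051]}
  ]
}}

```text
time: 24.38
position: [628.5, 221.3, 140.0]
tcp_rot: [-1.741, -2.615, -0.001]
ft_force: [0.4, -0.4, 0.3]
width: 60.0
finger_force: 0.0
```

Request:
{"api": "hand_motion", "payload": {
  "rows": [
    {},
    {},
    {},
    {},
    {},
    {}
  ],
  "jaw": 10,
  "grip_n": 45
}}

```text
time: 25.12
position: [628.3, 221.2, 139.4]
tcp_rot: [-1.741, -2.615, -0.001]
ft_force: [0.4, 0.5, 3.9]
width: 20.4
finger_force: 45.9
```

```bash
python3 d.py 628,221,140,1.965
```

```text
t 25.12 pos [628.3 221.2 139.4] psi 1.967 zt [-0.     0.001 -1.   ] F [0.4 0.5 3.9] w 20.4 ff 45.9
628,221,140,1.965 -> [-0.  -0.4 -0.6] [ 0.    -0.001  0.002]
```

Request:
{"api": "hand_motion", "payload": {
  "rows": [
    {"trans": [0, 0, -0.025]},
    {"trans": [0, 0, -0.05]},
    {"trans": [0, 0, -0.075]},
    {"trans": [0, 0, -0.1125]},
    {"trans": [0, 0, -0.15]},
    {"trans": [0, 0, -0.15]},
    {"trans": [0, 0, -0.15]}
  ]
}}

```text
time: 26.0
position: [627.5, 220.5, 257.7]
tcp_rot: [-1.74, -2.614, 0.004]
ft_force: [0.7, 0.5, -2.3]
width: 19.9
finger_force: 45.2
```

```bash
python3 d.py 470.7,-206,260,.8
```

```text
t 26.0 pos [627.5 220.5 257.7] psi 1.967 zt [-0.003 -0.001 -1.   ] F [ 0.7  0.5 -2.3] w 19.9 ff 45.2
470.7,-206,260,.8 -> [-333.  -309.2   -1.5] [-3.000e-03  1.000e-03  1.167e+00]
```

To row units: -225 mm / 800 = -0.2813, -210 mm / 800 = -0.2625.

```bash
python3 d.py 470.7,-206,258,1.967|tail -1
```

```text
470.7,-206,258,1.967 -> [-333.  -309.2    0.5] [-0.003 -0.    -0.   ]
```

Request:
{"api": "hand_motion", "payload": {
  "rows": [
    {"trans": [-0.0188, -0.0175, 0]},
    {"trans": [-0.0563, -0.0525, 0]},
    {"trans": [-0.0938, -0.0875, 0]},
    {"trans": [-0.1313, -0.1225, 0]},
    {"trans": [-0.1688, -0.1575, 0]},
    {"trans": [-0.2063, -0.1925, 0]},
    {"trans": [-0.2438, -0.2275, 0]},
    {"trans": [-0.2813, -0.2625, 0]}
  ]
}}

```text
time: 27.0
position: [519.2, -70.0, 258.2]
tcp_rot: [-1.741, -2.612, 0.003]
ft_force: [-0.4, -0.2, -1.8]
width: 19.9
finger_force: 45.1
```

```bash
python3 d.py 470.7,-206,258,1.967
```

```text
t 27.0 pos [519.2 -70.  258.2] psi 1.966 zt [-0.003 -0.    -1.   ] F [-0.4 -0.2 -1.8] w 19.9 ff 45.1
470.7,-206,258,1.967 -> [-106.9  -97.1    0.4] [-0.003 -0.001 -0.001]
```

To row units: -107 mm / 800 = -0.1338, -103 mm / 800 = -0.1288.

Request:
{"api": "hand_motion", "payload": {
  "rows": [
    {"trans": [-0.0375, -0.0338, 0]},
    {"trans": [-0.075, -0.0675, 0.025]},
    {"trans": [-0.1125, -0.1013, 0.0563]},
    {"trans": [-0.1288, -0.1163, 0.0875]},
    {"trans": [-0.1338, -0.1213, 0.1063]},
    {"trans": [-0.1338, -0.1213, 0.1063]},
    {"trans": [-0.1338, -0.1213, 0.1063]},
    {"trans": [-0.1338, -0.1213, 0.1063]}
  ]
}}

```text
time: 28.0
position: [473.7, -203.0, 174.9]
tcp_rot: [1.739, 2.616, 0.0]
ft_force: [-0.7, -0.5, -1.0]
width: 20.3
finger_force: 45.1
```

```bash
python3 d.py 470.7,-206,142.5,1.967
```

Run:
```python
from plant import robot
import cv2
from mont import mont
for n in("side","top"): cv2.imwrite(f"pics/{n}6.png",robot.capture(n)[...,::-1])
mont([[("pics/top6.png",330,230,60,80),("pics/side6.png",265,210,80,100)]],"pics/m7.png") if 0 else None
from mont import tile
import numpy as np
cv2.imwrite("pics/m7.png",np.hstack([tile("pics/top6.png",325,225,66,100,6),tile("pics/side6.png",270,210,66,100,6)]))
```

```text
t 28.0 pos [ 473.7 -203.   174.9] psi 1.968 zt [ 0.001 -0.    -1.   ] F [-0.7 -0.5 -1. ] w 20.3 ff 45.1
470.7,-206,142.5,1.967 -> [-1.6 -4.  32.4] [0.    0.    0.001]
```

View pics/m7.png

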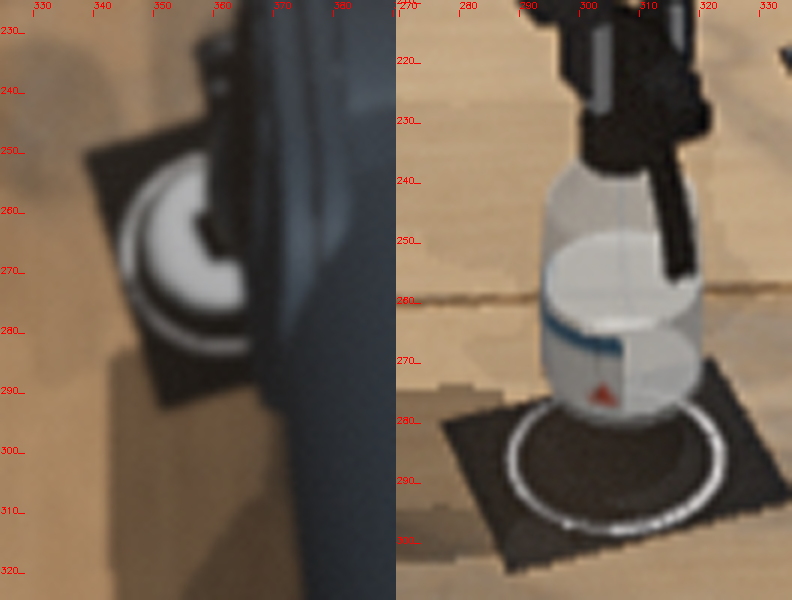

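Run:
```python
from m1 import *
print(atz("side",t6([(227,365)],(270,210))[0],35.5))
# predicted base circle extents at z=35.5, candidate centres
a=np.linspace(0,6.28,60)
for c in((473.7,-203),(472,-200),(476,-207)):
    p=(proj("side",np.c_[c[0]+31*np.cos(a),c[1]+31*np.sin(a),0*a+35.5])-[270,210]+.5)*6-.5+[396,0];print(c,p.min(0).round(0),p.max(0).round(0))
```

```text
[ 474.37534268 -189.58458719   35.5       ]
(473.7, -203) [542. 336.] [704. 442.]
(472, -200) [537. 331.] [699. 437.]
(476, -207) [549. 342.] [711. 449.]
```

Run:
```python
from m1 import *
a=t6([(221,234)],(325,225))[0];b=t6([(225,280)],(270,210))[0]
r=least_squares(lambda p:np.r_[proj("top",p)[0]-a,proj("side",p)[0]-b],[470,-200,100]);print(r.x,r.fun)
# same for start: top tile(134,150)o(168,178); side tile liquid ellipse m1: centre (632-528,509-300)o(333,141)
a=t6([(134,150)],(168,178))[0];b=t6([(105,209)],(333,141))[0]
r=least_squares(lambda p:np.r_[proj("top",p)[0]-a,proj("side",p)[0]-b],[630,220,100]);print(r.x,r.fun)
```

```text
[ 473.20037685 -197.73143422   84.02075266] [ 6.68753469e-05 -1.60961511e-02 -1.48342261e-02  1.23456655e-03]
[629.6333668  225.71406268  49.72327182] [-0.01205591  0.16576347  0.19931312 -0.02289878]
```

To row units: 31 mm / 800 = 0.0388, -5.5 mm / 800 = -0.0069.

```bash
python3 d.py 471.4,-212,143,1.967|tail -1
```

```text
471.4,-212,143,1.967 -> [-7.3 -5.3 31.7] [0.    0.    0.001]
```

Request:
{"api": "hand_motion", "payload": {
  "rows": [
    {"trans": [-0.0038, -0.0038, 0.0125]},
    {"trans": [-0.0088, -0.0069, 0.0225]},
    {"trans": [-0.0094, -0.0071, 0.0313]},
    {"trans": [-0.0094, -0.0071, 0.0363]},
    {"trans": [-0.0094, -0.0071, 0.0388]},
    {"trans": [-0.0094, -0.0071, 0.0388]},
    {"trans": [-0.0094, -0.0071, 0.0388]}
  ]
}}

```text
time: 28.98
position: [470.6, -212.8, 143.3]
tcp_rot: [-1.741, -2.615, 0.0]
ft_force: [0.6, 0.2, -1.3]
width: 19.8
finger_force: 45.1
```

```bash
python3 d.py 471.4,-212,142.5,1.967
```

```text
t 28.98 pos [ 470.6 -212.8  143.3] psi 1.967 zt [-0.001  0.    -1.   ] F [ 0.6  0.2 -1.3] w 19.8 ff 45.1
471.4,-212,142.5,1.967 -> [0.4 1.  0.8] [-0.001 -0.    -0.   ]
```

To row units: 1.3 mm / 800 = 0.0016, 0.7 mm / 800 = 0.0009.

Request:
{"api": "hand_motion", "payload": {
  "rows": [
    {"trans": [0, 0, 0.0009]},
    {"trans": [0, 0, 0.0016]},
    {"trans": [0, 0, 0.0016]}
  ]
}}

```text
time: 29.35
position: [470.8, -212.8, 142.3]
tcp_rot: [-1.741, -2.615, 0.0]
ft_force: [-0.3, 0.9, 5.0]
width: 19.7
finger_force: 45.8
```

Request:
{"api": "hand_motion", "payload": {
  "rows": [
    {},
    {},
    {},
    {},
    {"trans": [0, 0, -0.025]},
    {"trans": [0, 0, -0.0625]},
    {"trans": [0, 0, -0.1125]},
    {"trans": [0, 0, -0.1375]}
  ],
  "jaw": 60
}}

```text
time: 30.35
position: [471.2, -212.9, 253.8]
tcp_rot: [1.74, 2.614, 0.0]
ft_force: [0.3, 0.5, 0.5]
width: 59.9
finger_force: 0.0
```

```bash
python3 d.py 330,-400,260,1.967
```

```text
t 30.35 pos [ 471.2 -212.9  253.8] psi 1.967 zt [ 0.001 -0.001 -1.   ] F [0.3 0.5 0.5] w 59.9 ff 0.0
330,-400,260,1.967 -> [-118.2 -202.4   -6.3] [ 0.001  0.001 -0.   ]
```

Move clear for a final look (staying high, out over the near side).

To row units: -202 mm / 800 = -0.2525, -150 mm / 800 = -0.1875.

Request:
{"api": "hand_motion", "payload": {
  "rows": [
    {"trans": [-0.0313, -0.0625, -0.0075]},
    {"trans": [-0.0688, -0.125, -0.0075]},
    {"trans": [-0.1063, -0.1875, -0.0075]},
    {"trans": [-0.1475, -0.2525, -0.0075]},
    {"trans": [-0.1475, -0.2525, -0.0075]},
    {"trans": [-0.1475, -0.2525, -0.0075]}
  ]
}}

```text
time: 31.1
position: [329.9, -399.3, 257.8]
tcp_rot: [-1.741, -2.614, -0.0]
ft_force: [0.0, 0.1, 0.8]
width: 60.3
finger_force: 0.0
```

Run:
```python
from plant import robot
import cv2,numpy as np
from mont import tile
for n in("side","top"): cv2.imwrite(f"pics/{n}7.png",robot.capture(n)[...,::-1])
cv2.imwrite("pics/m8.png",np.hstack([tile("pics/top7.png",235,170,155,130,3),tile("pics/side7.png",265,170,110,130,3)]))
```

```text
(no output)
```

View pics/m8.png

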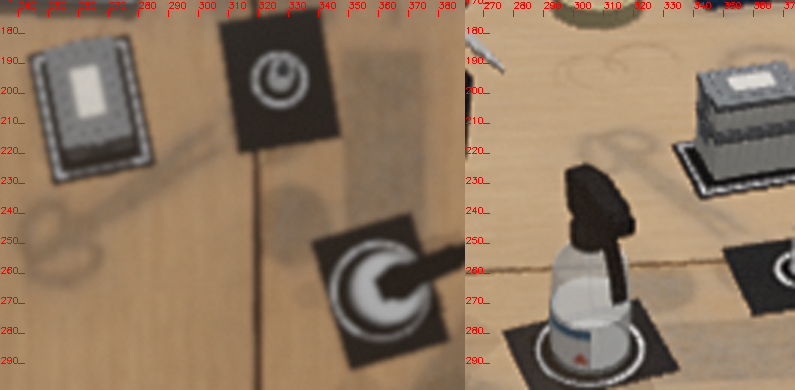

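Run:
```python
from m1 import *
def tri(a,b): r=least_squares(lambda p:np.r_[proj("top",p)[0]-a,proj("side",p)[0]-b],[500,-100,80]);return r.x.round(1),r.fun.round(2)
print("label m5",tri(t6([(157,136)],(238,178))[0],t6([(212,102)],(325,180))[0]))
print("label m8",tri(t3([(88,91)],(235,170))[0],t3([(287,80)],(265,170))[0]))
print("liquid",tri(t3([(376,283)],(235,170))[0],t3([(127,303)],(265,170))[0]))
print("vial cap",atz("top",t3([(282,72)],(235,170))[0],51).round(1))
```

```text
label m5 (array([628.6,  39.2,  89.6]), array([-0.  ,  0.02,  0.02, -0.  ]))
label m8 (array([629.3,  38.5,  90.7]), array([ 0.01, -0.08, -0.08,  0.01]))
liquid (array([ 473.7, -198.7,   42.6]), array([-0.  ,  0.39,  0.36, -0.03]))
vial cap [ 651.2 -121.7   51. ]
```

Run:
```python
import cv2,numpy as np
from mont import tile
cv2.imwrite("pics/m9.png",np.hstack([tile("pics/top7.png",333,235,54,64,7),tile("pics/side7.png",276,240,58,64,7)]))
```

```text
(no output)
```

View pics/m9.png

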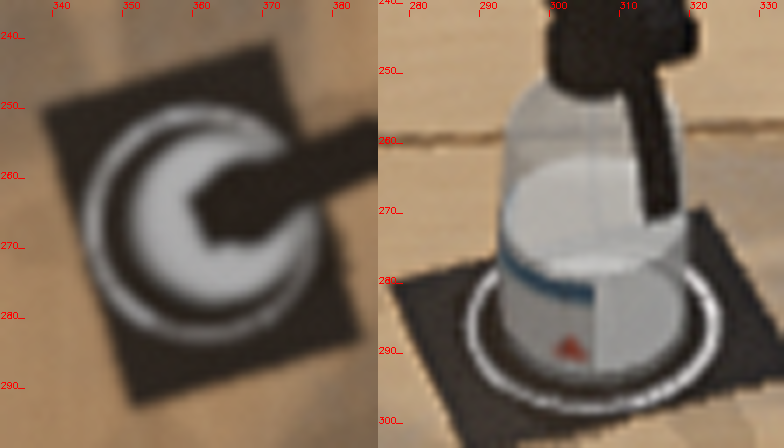

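Run:
```python
from m1 import *
a=t3([(218,220)],(333,235),7)[0];b=t3([(216.5,213)],(276,240),7)[0]
r=least_squares(lambda p:np.r_[proj("top",p)[0]-a,proj("side",p)[0]-b],[500,-100,80]);print(r.x.round(1),r.fun.round(2))
print(atz("top",a,51.5),atz("side",b,51.5))
```

```text
[ 470.3 -206.9   51.6] [ 0.   -0.47 -0.43  0.04]
[ 469.124079   -206.91636737   51.5       ] [ 471.26812621 -206.81560423   51.5       ]
```

Bottle axis is within about 1 mm of the circle centre, the vial is within about 2 mm, and the stack is seated. Handing in.

```bash
python3 -c "
from plant import robot
print(robot.close_job())"
```

```text
the job is handed in; nothing more can be done
None
```

The job is handed in at about 31 s of 128 s, result not shown: deep box inside the rectangle (about 3 mm off centre), flat box seated on its lid, bottle and vial upright within about 2 mm of their circle centres, gripper clear, and the tape roll and notebook not touched.

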